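Draw the deep lid off a tea caddy caught in a keeper

ROBOT

A 7-joint arm with a two-finger parallel gripper is mounted at the origin on the work surface. World frame = base frame: x ahead of the robot, y to its left, z up, the work surface at z = 0. Lengths are in m, angles in degrees, forces in N, time in s.
With the tool pointing down it reaches from about 0.35 to 0.9 m from the base axis. Payload 19.9 kg.
Tool frame: the origin (TCP) lies at the very end of the fingers, on their centre line; the grasp point (between the pads) lies 19 mm behind it; z points along the fingers, y is the line along which they close (so a half turn about z gives the same grasp; the last joint's range is limited). The gripper opens to 85 mm and grips with 20 to 120 N. Pads are 22 mm wide; open, the fingers measure 114 mm over their backs; the gripper's body (76 mm by 85 mm) begins 54 mm behind the grasp point. The pads swing forward as they close: fully open they stand 13 mm farther back than shut.
Start: joints at [60.648, 23.915, -0.59, 92.452, 0.269, 63.638, -3.037], TCP at [0.283, -0.557, 0.208] pointing down, gripper open.
Joint ranges: [-161.28, 161.28], [-22.2, 115.67], [-73.04, 71.86], [3.21, 147.25], [-68.34, 248.33], [10.77, 114.83], [-161.83, 161.83]. Speed limits (degrees/s): [108.29, 108.29, 136.94, 136.94, 172.46, 172.46, 172.46].

INTERFACE

Orientations are given as a 3x3 rotation matrix whose columns are the frame's x, y, z axes.
In Python, from bench import * gives the robot as it stands.
- The arm moves only by the tool apply_moves, never from a script. Its argument "series" is one flat list of numbers, 6 for each row, row after row: the shift along the tool's x, y, z scaled (see below), then the turn, a rotation vector about the tool's x, y, z scaled (see below). A call has 1 to 8 rows; each row is the pose to reach, as a shift and turn from the pose commanded when the call began, along the tool's axes at that moment, turning the shorter way round; what a row does not reach only later rows make up. The controller multiplies each number of a shift by 0.25 m and each number of a turn by 180 degrees. A row lasts 1/12 s, in which the tool goes at most 41.7 mm and 7.16 degrees, less where a joint would pass 70% of its speed; a pose out of reach is approached as far as the arm can. A call with a number of a shift or a turn outside -1 to 1 is refused whole. A call with a gripper value outside its range is refused whole. "fingers" is the finger opening in mm, from 0 to 85.4, set as the call begins (left out, the last holds). The fingers move at their own pace and stop on an object; "force" is the grip in N (left out, the last holds). Time passes only in rows, so rows that repeat a pose let the fingers close. It gives the time, the measured TCP pose, the force, the opening and the grip force at its end, in the units of the state.
- state(): the state, without advancing time (a new reading comes with each control period).
- capture(name): name is "scene" or "top" or "wrist"; returns the picture (400x640x3 uint8, red, green, blue); there is no depth.
- calibration(name): a dict with "intrinsics" (3x3 intrinsics, pixels), "camera_from_world" (4x4, takes a point from world to camera coordinates); the wrist camera has in their place "mount" (4x4, takes a point from camera to tool coordinates, whose origin is the TCP and whose axes are the flange's). Camera axes: x right, y down, z forward; pixel columns grow to the right and rows downward; lengths in m; the calibration is good to about 2 mm. A picture is of the moment at which its call begins: read the wrist's pose just before it. calibration takes no time and is no camera call.
- hand_in(): hands the job in; it is judged then, once.
The state is a dict: "t": time; "joint_pos": joint angles; "joint_vel": joint speeds; "effort": joint torques, N m; "position": TCP position; "tcp_rot": TCP orientation; "contact_force": force on the tool from outside, world axes, zero at the start; "ft_torque": the same for the moment, N m; "opening": finger opening in m; "grasp_force": force on a finger pad.
Only numpy, scipy, OpenCV 4.12 (cv2) and the standard library are available. Lean on these libraries where they do the work, as an engineer would, in place of code of your own. Each camera call takes 0.05 s, during which the arm holds its last target. There are 200 camera calls.

TASK

Open the closed tea caddy one-handed: without lifting it, slide it along the shelf into the mouth of the lipped steel keeper, so that its foot plate runs under both lips, and press it firmly, without ramming it, up against the aluminium end stop. With its base held down there, draw the tight lid straight up until it is wholly clear of the base, and set it down gently, rim down, near the middle of the bamboo board, leaving the base upright against the stop. Leave the jar, the pot and the spoon rest alone.

Things in the scene. Friction and masses are not known exactly. Their poses are not given: they have to be found in the camera images.
- caddy_center (a point): Loose bright steel tea caddy with a dark lid, standing upright, 93 mm high with its lid on, about 0.4 kg without it. Point on the base's vertical axis, 45 mm above its underside. x along its length, y across, z up; both ends are alike. Above the foot plate: a shoulder block 100 x 62 mm from 6 to 31 mm high, then a sleeve 91 x 53 mm up to 88 mm, hidden in the lid, with sprung ribs near its top that grip the lid.
- caddy_foot (a point): Centre of the underside of the caddy's foot plate, on the shelf; same axes as the caddy. The plate is 116 (x) x 90 (y) x 6 mm and sticks out 8 mm beyond the shoulder at each end and 14 mm at each side.
- lid_center (a point): Loose lid of the caddy: dark steel shell 100 (x) x 62 (y) x 62 mm high, walls 3 mm, 0.13 kg, no knob, gripped by its sides. Point at its centre, 31 mm above its rim, which rests on the shoulder at the start; x as the caddy's. Tight: drawing it takes about 10 to 22 N over the first 50 mm, more than the caddy weighs (unheld, the base comes up too); it must rise 57 mm to clear the sleeve.
- keeper: Steel keeper fixed to the shelf: two straight rails, open above, no floor (the caddy slides on the shelf). Origin at shelf height mid-way between them; x along the rails from the mouth inwards, z up. Rails from x = -60 to +110 mm, 94 mm apart inside, 13 mm high; each carries an inward lip along its length, 9 mm free beneath it, 76 mm between the lips.
- keeper_mouth (a point): Middle of the keeper's mouth at shelf height, where the straight rails begin (x = -60 mm); keeper's axes. From here two low wings flare outwards for 35 mm towards -x, where they are about 125 mm apart.
- stop: Aluminium end stop, a fixed block 22 x 88 mm (72 mm between the lips), 16 mm high, between the rails, set at a different depth each time. Origin at shelf height in the middle of the face that meets the foot plate; x is the keeper's x (the sliding direction). With the caddy home, its centre is 58 mm before this face.
- board: Fixed flat bamboo board 170 (x) x 130 (y) x 12 mm thick. Origin at the centre of its underside, on the shelf; z up.
- jar: Loose bystander: pale glass jar with steel cap, 80 mm across, 108 mm high; origin at the centre of its underside.
- onggi: Loose bystander: dark round lidded pot, 112 mm across, 120 mm high; origin at the centre of its underside.
- spoon_rest: Loose bystander: white plastic spoon rest, 85 x 70 x 14 mm; origin at the centre of its underside.

How it is judged:
By the outcome, as a careful person would: the job done as asked, in the order asked, and still so for the second after the job is handed in, with the robot touching nothing.
It also fails if it takes over 64 s, if anything falls off the work surface, if the arm or the gripper's body presses on something with over 40 N, if the wrist force passes 120 N, or if a joint passes its speed limit or range.

## Working session

There is one attempt and no reset: what is moved stays moved. The work goes in short steps, Python scripts to look and compute and a tool call to move; the robot and the scene stay as the last step left them, time stands still between calls to the robot, and variables do not carry over. Pictures are saved under pics/ and viewed, at most 13 in all, crops included, and the job is handed in when it is done.

Besides the shell and the picture viewer there is one more tool, called after ">>>" as name(argument=value, ...) on one line, values as JSON. apply_moves: Moves the arm, as the interface text tells. Shifts and turns lie within -1 to 1; 1 stands for 0.25 m of shift or 180 degrees of turn. Its arguments: {"type":"object","properties":{"series":{"type":"array"},"fingers":{"type":"number"},"force":{"type":"number"}},"required":["series"]}

```bash
mkdir -p pics; ls; python3 - <<'E'
from bench import *
import cv2,numpy as np
for n in("top","scene"):
    cv2.imwrite(f"pics/{n}0.png",capture(n)[:,:,::-1]); c=calibration(n); print(n,np.round(c["intrinsics"],1).tolist(),np.round(c["camera_from_world"],4).tolist())
s=state();print(s)
print(calibration("wrist"))
E
```

```text
pics
top [[368.6, 0.0, 327.4], [0.0, 368.6, 203.7], [0.0, 0.0, 1.0]] [[-0.004, -0.9998, -0.0183, 0.0214], [-0.9844, 0.0072, -0.1759, 0.6088], [0.176, 0.0173, -0.9842, 0.9663], [0.0, 0.0, 0.0, 1.0]]
scene [[514.5, 0.0, 317.3], [0.0, 514.5, 191.3], [0.0, 0.0, 1.0]] [[-0.8697, 0.4931, 0.0206, 0.5082], [0.2577, 0.4894, -0.8331, -0.1035], [-0.4209, -0.7193, -0.5527, 1.5752], [0.0, 0.0, 0.0, 1.0]]
{'t': 0.1, 'joint_pos': array([60.64808196, 23.94472732, -0.58892727, 92.48089858,  0.26930208,
       63.63777424, -3.03554812]), 'joint_vel': array([-0.07075504, -0.09952332, -0.08314721, -0.06853548,  0.00134391,
       -0.07792659,  0.0218    ]), 'effort': array([ 2.24328389e-03, -8.65824580e+01,  6.80279732e-01, -4.35636413e+01,
        1.91749289e-02,  4.97167784e-03, -1.13628819e-04]), 'position': array([ 0.28332256, -0.55672819,  0.2079304 ]), 'tcp_rot': array([[ 8.91208790e-01,  4.53592949e-01, -5.73976722e-04],
       [ 4.53593303e-01, -8.91208321e-01,  9.18712102e-04],
       [-9.48114988e-05, -1.07911630e-03, -9.99999413e-01]]), 'contact_force': array([-0.36315087, -0.19295106,  0.09408607]), 'ft_torque': array([-0.03303992,  0.03962869,  0.0102116 ]), 'grasp_force': 0.0, 'opening': 0.08550313653100897}
{'intrinsics': array([[352.11388486,   0.        , 316.9500511 ],
       [  0.        , 352.11388486, 203.51741846],
       [  0.        ,   0.        ,   1.        ]]), 'mount': array([[ 8.57037389e-04, -9.62730469e-01, -2.70461290e-01,
         6.76796109e-02],
       [ 9.99999564e-01,  7.24649746e-04,  5.89343583e-04,
        -1.57718571e-04],
       [-3.71389319e-04, -2.70461677e-01,  9.62730670e-01,
        -1.63873629e-01],
       [ 0.00000000e+00,  0.00000000e+00,  0.00000000e+00,
         1.00000000e+00]])}
```

View pics/top0.png

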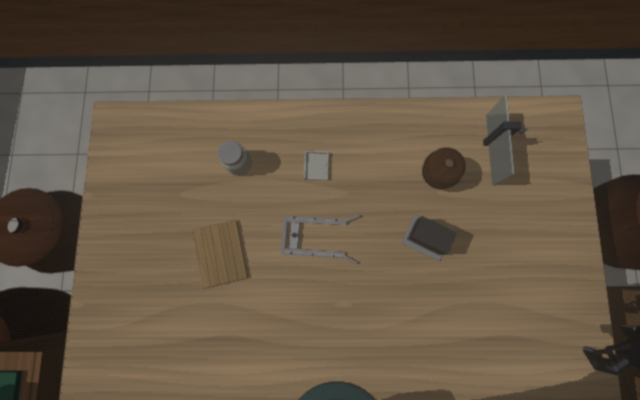

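View pics/scene0.png

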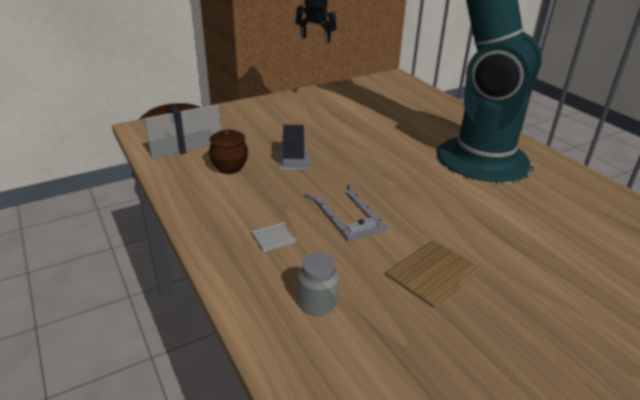

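The top view shows the caddy at about (431,237), the keeper at (283–350, 215–258) with its mouth to the right, the stop at about x=295, and the board at about (220,253). I'll enlarge it to get accurate pixels.

```bash
python3 - <<'E'
import cv2,numpy as np
i=cv2.imread("pics/top0.png")
a=cv2.resize(i[205:270,270:370],None,fx=8,fy=8,interpolation=cv2.INTER_CUBIC)[:, :800]
a=a[:,:]
b=cv2.resize(i[205:270,390:470],None,fx=5,fy=5,interpolation=cv2.INTER_CUBIC)
c=cv2.resize(i[210:295,185:255],None,fx=4,fy=4,interpolation=cv2.INTER_CUBIC)
a=cv2.resize(i[208:266,275:370],None,fx=4.2*2,fy=4.2*2,interpolation=cv2.INTER_CUBIC)
a=cv2.resize(i[209:265,275:365],None,fx=8,fy=4.8,interpolation=cv2.INTER_CUBIC)
o=np.zeros((600,800,3),np.uint8)
a=cv2.resize(i[210:263,278:364],None,fx=6,fy=6,interpolation=cv2.INTER_CUBIC) #516x318
b=cv2.resize(i[210:262,398:462],None,fx=4,fy=4,interpolation=cv2.INTER_CUBIC)
c=cv2.resize(i[215:290,188:253],None,fx=3,fy=3,interpolation=cv2.INTER_CUBIC)
o[:a.shape[0],:a.shape[1]]=a;o[:b.shape[0],530:530+b.shape[1]]=b;o[330:330+c.shape[0],:c.shape[1]]=c
cv2.imwrite("pics/crop.png",np.clip(o*1.6,0,255).astype(np.uint8))
E
```

```text
(no output)
```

View pics/crop.png

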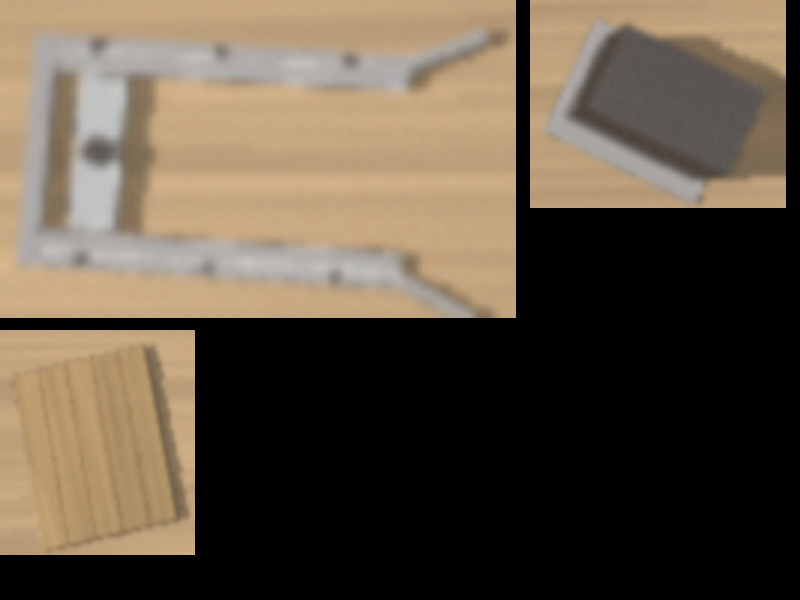

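```bash
cat >h.py <<'E'
from bench import *
import numpy as np,cv2
def unproj(uv,z,K,E):
    uv=np.atleast_2d(uv).astype(float);R,t=E[:3,:3],E[:3,3];c=-R.T@t
    d=np.c_[(uv-K[:2,2])/[K[0,0],K[1,1]],np.ones(len(uv))]@R
    return c+d*((z-c[2])/d[:,2])[:,None]
def top(uv,z):
    c=calibration("top");return unproj(uv,z,c["intrinsics"],c["camera_from_world"])
def wristE(s):
    T=np.eye(4);T[:3,:3]=s["tcp_rot"];T[:3,3]=s["position"]
    return np.linalg.inv(T@calibration("wrist")["mount"])
def rel(p,R=None,s=None):
    "tool-frame shift(/0.25) and rotvec(/180) from current pose to p,R"
    s=s or state();R0=s["tcp_rot"]
    d=R0.T@(np.array(p)-s["position"])/.25
    r=np.zeros(3) if R is None else np.degrees(cv2.Rodrigues(R0.T@R)[0].ravel())/180
    return np.round(np.r_[d,r],4)
def down(a):
    "tool down, tool y at heading a deg"
    a=np.radians(a);y=np.array([np.cos(a),np.sin(a),0]);z=np.array([0,0,-1.]);return np.c_[np.cross(y,z),y,z]
E
python3 - <<'E'
from h import *
k=lambda l:np.array(l)/6+np.array([278,210])-.42
b=lambda l:(np.array(l)-[530,0])/4+np.array([398,210])-.4
c=lambda l:(np.array(l)-[0,330])/3+np.array([188,215])-.35
print(calibration("top")["intrinsics"][0], -calibration("top")["camera_from_world"][:3,:3].T@calibration("top")["camera_from_world"][:3,3])
p=lambda n,x:print(n,np.round(x,4)[:,:2].tolist())
p("outer U,L",top(k([[38,35],[410,55],[20,262],[400,285]]),.013))
p("lip U,L",top(k([[130,75],[408,90],[130,235],[405,252]]),.013))
p("stop",top(k([[128,78],[113,230]]),.016))
p("wing tips",top(k([[505,38],[490,315]]),.008))
p("foot",top(b([[600,22],[548,130],[700,202]]),.006))
p("lid",top(b([[628,25],[764,95],[730,178],[578,115]]),.093))
p("board",top(c([[14,376],[145,343],[182,518],[50,549]]),.012))
p("jar,pot,rest",top([[233,155],[444,166],[317,166]],.1))
E
```

```text
[368.5886059    0.         327.39558086] [4.29326396e-01 2.56262300e-04 1.05851523e+00]
outer U,L [[0.5831, 0.1437], [0.5723, -0.0341], [0.4753, 0.1504], [0.4638, -0.028]]
lip U,L [[0.5635, 0.0994], [0.5555, -0.0329], [0.4877, 0.0987], [0.4791, -0.0305]]
stop [[0.5617, 0.1001], [0.4899, 0.1064]]
wing tips [[0.5809, -0.0798], [0.4498, -0.0701]]
foot [[0.5825, -0.2331], [0.5053, -0.1928], [0.4544, -0.2971]]
lid [[0.5677, -0.232], [0.5211, -0.318], [0.4675, -0.2927], [0.5087, -0.1967]]
board [[0.5428, 0.4064], [0.5738, 0.2819], [0.409, 0.2407], [0.3812, 0.3629]]
jar,pot,rest [[0.7372, 0.2733], [0.701, -0.2953], [0.7041, 0.0447]]
```

```bash
python3 - <<'E'
from h import *
print(rel([.40,-.41,.21],down(-45)), down(-26))
E
```

```text
[ 6.822e-01 -3.114e-01 -8.000e-03 -3.000e-04 -0.000e+00 -1.001e-01] [[ 0.43837115  0.89879405  0.        ]
 [ 0.89879405 -0.43837115  0.        ]
 [ 0.          0.         -1.        ]]
```

>>> apply_moves(series=[0.15,-0.07,0,0,0,-0.025,0.3,-0.14,0,0,0,-0.05,0.43,-0.2,0,0,0,-0.075,0.57,-0.26,0,0,0,-0.1,0.68,-0.31,0,0,0,-0.1,0.68,-0.31,0,0,0,-0.1], fingers=85, force=60)

```text
t: 0.6
position: [0.4042, -0.4053, 0.2085]
tcp_rot: [[0.702, 0.712, 0.001], [0.712, -0.702, 0.002], [0.002, -0.0, -1.0]]
contact_force: [0.4, -0.2, -0.8]
opening: 0.085
grasp_force: 0.0
```

```bash
python3 - <<'E'
from h import *
print(state()["position"],rel([.50,-.30,.21],down(-26)))
E
```

```text
[ 0.40422513 -0.40525426  0.2084675 ] [ 0.5688 -0.0225 -0.0048 -0.     -0.0008 -0.1031]
```

>>> apply_moves(series=[0.14,0,0,0,0,-0.03,0.28,-0.01,0,0,0,-0.06,0.42,-0.02,0,0,0,-0.09,0.56,-0.022,0,0,0,-0.103,0.57,-0.022,0,0,0,-0.103,0.57,-0.022,0,0,0,-0.103,0.57,-0.022,0,0,0,-0.103])

```text
t: 1.18
position: [0.4963, -0.3066, 0.2081]
tcp_rot: [[0.447, 0.895, -0.001], [0.895, -0.447, 0.0], [-0.0, -0.001, -1.0]]
contact_force: [0.8, -0.3, -1.2]
opening: 0.0853
grasp_force: 0.0
```

```bash
python3 - <<'E'
from h import *
s=state();cv2.imwrite("pics/w1.png",capture("wrist")[:,:,::-1])
import pickle;pickle.dump(s,open("w1.pkl","wb"))
print(s["position"],s["joint_pos"])
E
```

```text
[ 0.49627958 -0.30663582  0.2081384 ] [ 40.352744    20.37683967 -14.70348317  98.18427779   5.75199613
  62.21421965  -2.68785584]
```

View pics/w1.png

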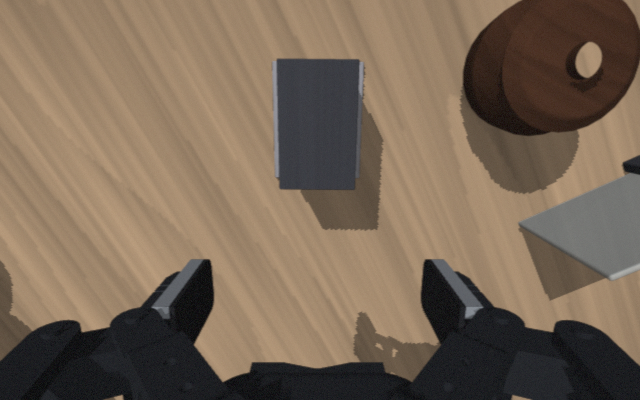

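The lid top has corners at (275,59), (362,60), (356,189) and (280,188). The fingers straddle the lid's line.

```bash
python3 - <<'E'
from h import *
import pickle
s=pickle.load(open("w1.pkl","rb"));K=calibration("wrist")["intrinsics"]
P=unproj([[274.5,59],[362,60],[356.5,189],[280,188.5]],.093,K,wristE(s))[:,:2]
d=P[0]-P[3]+P[1]-P[2];print(P.round(4).tolist(),P.mean(0),np.degrees(np.arctan2(d[1],d[0])),np.linalg.norm(d)/2,np.linalg.norm(P[0]-P[1]),np.linalg.norm(P[3]-P[2]))
c=P.mean(0);a=np.degrees(np.arctan2(d[1],d[0]))
print(rel([*c,.15],down(a-90)),rel([*c,.04],down(a-90)))
E
```

```text
[[0.5124, -0.2027], [0.5699, -0.2321], [0.5253, -0.3192], [0.4698, -0.2911]] [ 0.51938395 -0.26126311] 63.57454253710682 0.0979561927764377 0.06459186834899265 0.06223607437866974
[ 2.067e-01  1.900e-03  2.327e-01 -2.000e-04  2.000e-04 -1.000e-03] [ 2.069e-01  2.200e-03  6.727e-01 -2.000e-04  2.000e-04 -1.000e-03]
```

>>> apply_moves(series=[0.1,0,0.08,0,0,-0.001,0.2,0.002,0.2,0,0,-0.001,0.207,0.002,0.33,0,0,-0.001,0.207,0.002,0.46,0,0,-0.001,0.207,0.002,0.58,0,0,-0.001,0.207,0.002,0.65,0,0,-0.001,0.207,0.002,0.67,0,0,-0.001,0.207,0.002,0.67,0,0,-0.001])

```text
t: 1.9
position: [0.519, -0.2609, 0.04]
tcp_rot: [[0.445, 0.896, -0.002], [0.896, -0.445, 0.001], [-0.0, -0.002, -1.0]]
contact_force: [-0.2, -0.1, 1.5]
opening: 0.0847
grasp_force: 0.0
```

>>> apply_moves(series=[0,0,0,0,0,0,0,0,0,0,0,0,0,0,0,0,0,0,0,0,0,0,0,0,0,0,0,0,0,0,0,0,0,0,0,0], fingers=58, force=60)

```text
t: 2.4
position: [0.5207, -0.2608, 0.0428]
tcp_rot: [[0.444, 0.896, 0.001], [0.896, -0.444, -0.001], [-0.0, 0.002, -1.0]]
contact_force: [-3.6, 1.0, 8.4]
opening: 0.0612
grasp_force: 65.1
```

>>> apply_moves(series=[0,0,-0.006,0,0,0,0,0,-0.009,0,0,0,0,0,-0.009,0,0,0,0,0,-0.009,0,0,0])

```text
t: 2.73
position: [0.5202, -0.2601, 0.0434]
tcp_rot: [[0.443, 0.896, 0.0], [0.896, -0.443, -0.0], [-0.0, 0.0, -1.0]]
contact_force: [0.2, -0.5, -6.3]
opening: 0.0613
grasp_force: 66.4
```

```bash
python3 - <<'E'
from h import *
s=state();print(s["position"],s["contact_force"],s["ft_torque"],s["opening"],s["grasp_force"])
# pre-mouth waypoint and home, keeper heading
a=np.radians(86.4);u=np.array([np.cos(a),np.sin(a)]);home=np.array([.5258,.1033])-.058*u
for back in(.245,.21,.17,.02):
    q=home-back*u;print(back,q,rel([*q,s["position"][2]],down(-3.6),s))
E
```

```text
[ 0.52024325 -0.26012551  0.04339835] [ 0.1501816  -0.54919055 -6.26229206] [-0.03943627 -0.02363161  0.00750934] 0.06130667451804194 66.3686853647232
0.245 [ 0.50677447 -0.1991021 ] [ 0.1949 -0.1565 -0.      0.      0.     -0.1261]
0.21 [ 0.50897214 -0.16417116] [ 0.3241 -0.2105 -0.      0.      0.     -0.1261]
0.17 [ 0.51148376 -0.12425009] [ 0.4717 -0.2723 -0.      0.      0.     -0.1261]
0.02 [0.52090234 0.02545392] [ 1.0252e+00 -5.0390e-01 -1.0000e-04  0.0000e+00  0.0000e+00 -1.2610e-01]
```

>>> apply_moves(series=[0.02,-0.015,0.006,0,0,-0.01,0.07,-0.045,0.006,0,0,-0.03,0.12,-0.08,0.006,0,0,-0.05,0.17,-0.11,0.006,0,0,-0.07,0.22,-0.145,0.006,0,0,-0.09,0.27,-0.175,0.006,0,0,-0.11,0.31,-0.2,0.006,0,0,-0.122,0.324,-0.21,0.006,0,0,-0.126])

```text
t: 3.4
position: [0.5104, -0.1634, 0.0428]
tcp_rot: [[0.058, 0.998, 0.003], [0.998, -0.058, -0.001], [-0.001, 0.003, -1.0]]
contact_force: [2.8, -6.9, 5.8]
opening: 0.0611
grasp_force: 67.8
```

```bash
python3 - <<'E'
from h import *
import pickle
s=state();pickle.dump(s,open("w2.pkl","wb"))
w=capture("wrist");cv2.imwrite("pics/w2.png",w[:,:,::-1]);cv2.imwrite("pics/top2.png",capture("top")[:,:,::-1])
s=state();print(s["position"],s["contact_force"],s["ft_torque"])
E
```

```text
[ 0.51034198 -0.16313151  0.04278592] [ 0.72769832  5.32194868 10.56795526] [1.10999696 0.22065725 0.25423894]
```

View pics/w2.png

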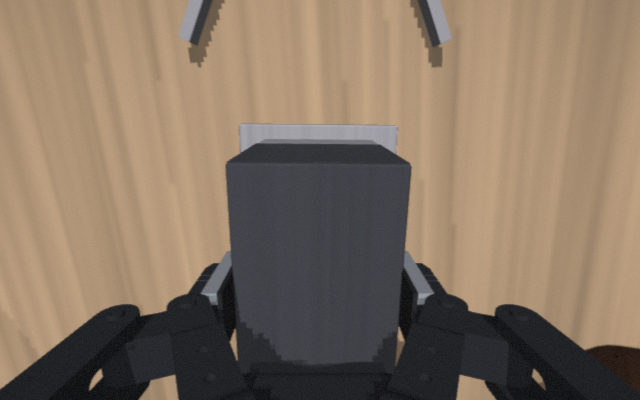

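>>> apply_moves(series=[0.02,-0.003,-0.003,0,0,0,0.06,-0.006,-0.003,0,0,0,0.1,-0.006,-0.003,0,0,0,0.14,-0.006,-0.003,0,0,0,0.17,-0.006,-0.003,0,0,0,0.2,-0.006,-0.003,0,0,0,0.22,-0.006,-0.003,0,0,0,0.24,-0.006,-0.003,0,0,0])

```text
t: 4.17
position: [0.5117, -0.1041, 0.0428]
tcp_rot: [[0.063, 0.998, 0.001], [0.998, -0.063, -0.001], [-0.001, 0.001, -1.0]]
contact_force: [-1.1, -5.5, 5.3]
opening: 0.0607
grasp_force: 67.8
```

```bash
python3 - <<'E'
from h import *
cv2.imwrite("pics/w3.png",capture("wrist")[:,:,::-1])
s=state();print(s["position"],s["tcp_rot"][:,0],s["contact_force"],s["ft_torque"])
E
```

```text
[ 0.51183673 -0.10305318  0.0428398 ] [ 6.21263221e-02  9.98068278e-01 -1.80292723e-04] [-1.22685017 -4.02376984  5.00934751] [-1.20209819 -0.05252926 -0.13788361]
```

View pics/w3.png

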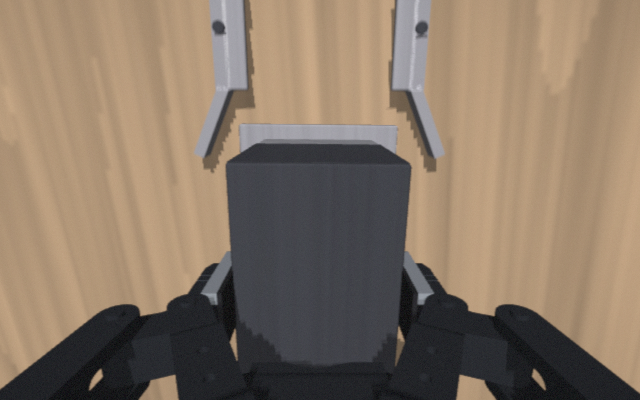

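>>> apply_moves(series=[0.03,0.003,0,0,0,0,0.07,0.003,0,0,0,0,0.11,0.003,0,0,0,0,0.15,0.003,0,0,0,0,0.19,0.003,0,0,0,0,0.23,0.003,0,0,0,0,0.27,0.003,0,0,0,0,0.3,0.003,0,0,0,0])

```text
t: 4.88
position: [0.5172, -0.029, 0.0428]
tcp_rot: [[0.063, 0.998, 0.001], [0.998, -0.063, -0.001], [-0.0, 0.001, -1.0]]
contact_force: [-1.0, -8.0, 7.5]
opening: 0.0605
grasp_force: 68.0
```

```bash
python3 - <<'E'
from h import *
cv2.imwrite("pics/w4.png",capture("wrist")[:,:,::-1])
s=state();print(s["position"],s["tcp_rot"][:,0],s["contact_force"],s["ft_torque"])
E
```

```text
[ 0.51724372 -0.02746528  0.04283544] [6.16349618e-02 9.98098714e-01 2.97399478e-04] [ 0.1679255  -0.59409483  2.51212224] [-0.63416797 -0.34627252 -0.18122474]
```

View pics/w4.png

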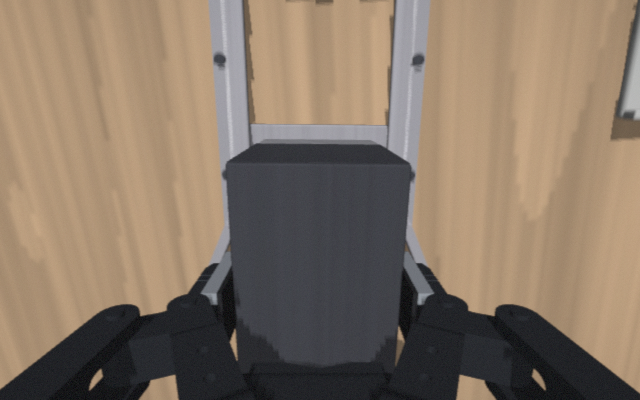

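The foot plate is under both lips, centred at about column 318. Continuing at reducing speed.

>>> apply_moves(series=[0.03,0,0,0,0,0,0.07,0,0,0,0,0,0.11,0,0,0,0,0,0.15,0,0,0,0,0,0.18,0,0,0,0,0,0.21,0,0,0,0,0,0.235,0,0,0,0,0,0.25,0,0,0,0,0])

```text
t: 5.6
position: [0.5211, 0.0329, 0.0428]
tcp_rot: [[0.063, 0.998, 0.0], [0.998, -0.063, -0.001], [-0.001, 0.0, -1.0]]
contact_force: [-1.5, -9.0, 10.0]
opening: 0.0612
grasp_force: 68.2
```

>>> apply_moves(series=[0.004,0,0,0,0,0,0.008,0,0,0,0,0,0.012,0,0,0,0,0,0.016,0,0,0,0,0,0.02,0,0,0,0,0,0.024,0,0,0,0,0,0.028,0,0,0,0,0,0.028,0,0,0,0,0])

```text
t: 6.27
position: [0.5215, 0.0392, 0.0428]
tcp_rot: [[0.064, 0.998, 0.0], [0.998, -0.064, -0.001], [-0.001, 0.0, -1.0]]
contact_force: [-1.7, -7.9, 8.6]
opening: 0.0607
grasp_force: 68.2
```

>>> apply_moves(series=[0.003,0,0,0,0,0,0.006,0,0,0,0,0,0.009,0,0,0,0,0,0.012,0,0,0,0,0,0.015,0,0,0,0,0,0.018,0,0,0,0,0,0.021,0,0,0,0,0,0.024,0,0,0,0,0])

```text
t: 6.93
position: [0.5219, 0.045, 0.0428]
tcp_rot: [[0.064, 0.998, 0.0], [0.998, -0.064, -0.001], [-0.001, 0.0, -1.0]]
contact_force: [-0.8, -8.2, 9.6]
opening: 0.0611
grasp_force: 68.3
```

>>> apply_moves(series=[0.003,0,0,0,0,0,0.006,0,0,0,0,0,0.009,0,0,0,0,0,0.012,0,0,0,0,0,0.012,0,0,0,0,0])

```text
t: 7.35
position: [0.5221, 0.0474, 0.0429]
tcp_rot: [[0.064, 0.998, 0.0], [0.998, -0.064, -0.002], [-0.002, 0.0, -1.0]]
contact_force: [-1.7, -12.7, 11.4]
opening: 0.0607
grasp_force: 68.6
```

>>> apply_moves(series=[0.003,0,0,0,0,0,0.006,0,0,0,0,0,0.009,0,0,0,0,0,0.009,0,0,0,0,0])

```text
t: 7.68
position: [0.5221, 0.048, 0.0432]
tcp_rot: [[0.065, 0.998, -0.0], [0.998, -0.065, -0.004], [-0.004, -0.0, -1.0]]
contact_force: [-5.5, -21.5, 22.8]
opening: 0.0607
grasp_force: 69.9
```

>>> apply_moves(series=[0.003,0,0,0,0,0,0.006,0,0,0,0,0,0.006,0,0,0,0,0,0.006,0,0,0,0,0])

```text
t: 8.02
position: [0.5222, 0.0483, 0.0434]
tcp_rot: [[0.066, 0.998, -0.0], [0.998, -0.066, -0.005], [-0.005, -0.0, -1.0]]
contact_force: [-7.8, -28.3, 29.5]
opening: 0.0609
grasp_force: 70.7
```

```bash
python3 - <<'E'
from h import *
cv2.imwrite("pics/w5.png",capture("wrist")[:,:,::-1])
s=state();print(s["position"],s["tcp_rot"],s["contact_force"],s["ft_torque"])
E
```

```text
[0.52222472 0.04834706 0.04339364] [[ 6.58379854e-02  9.97830233e-01 -4.31688430e-04]
 [ 9.97816772e-01 -6.58393399e-02 -5.18365177e-03]
 [-5.20082653e-03 -8.94647658e-05 -9.99986472e-01]] [ -8.78443866 -27.94927541  29.21237586] [-6.23092661  1.574937    0.42018403]
```

View pics/w5.png

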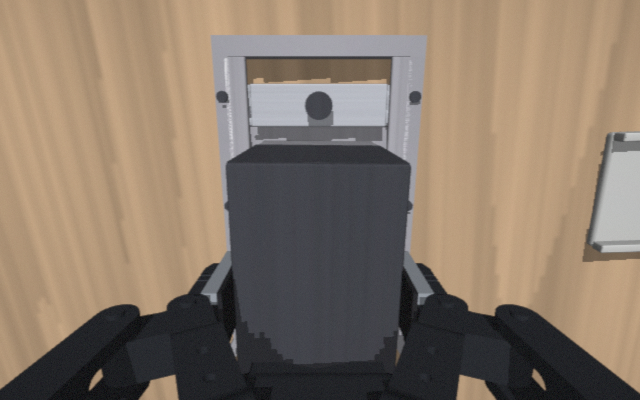

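>>> apply_moves(series=[-0.005,0,0,0,0,0,-0.01,0,0,0,0,0,-0.014,0,0,0,0,0,-0.014,0,0,0,0,0])

```text
t: 8.4
position: [0.5221, 0.0475, 0.0429]
tcp_rot: [[0.064, 0.998, 0.0], [0.998, -0.064, -0.002], [-0.002, 0.0, -1.0]]
contact_force: [-2.6, -13.0, 13.6]
opening: 0.0608
grasp_force: 68.7
```

>>> apply_moves(series=[0,0,-0.01,0,0,0,0,0,-0.02,0,0,0,0,0,-0.03,0,0,0,0,0,-0.04,0,0,0])

```text
t: 8.73
position: [0.5205, 0.0487, 0.0513]
tcp_rot: [[0.063, 0.998, -0.003], [0.998, -0.063, -0.0], [-0.001, -0.003, -1.0]]
contact_force: [2.4, -3.9, -19.4]
opening: 0.0608
grasp_force: 69.2
```

>>> apply_moves(series=[0,0,-0.015,0,0,0,0,0,-0.03,0,0,0,0,0,-0.045,0,0,0,0,0,-0.06,0,0,0,0,0,-0.075,0,0,0,0,0,-0.09,0,0,0,0,0,-0.1,0,0,0,0,0,-0.11,0,0,0])

```text
t: 9.4
position: [0.5214, 0.049, 0.0802]
tcp_rot: [[0.063, 0.998, -0.001], [0.998, -0.063, -0.0], [-0.0, -0.001, -1.0]]
contact_force: [-1.3, -4.9, -22.9]
opening: 0.0609
grasp_force: 69.9
```

>>> apply_moves(series=[0,0,-0.01,0,0,0,0,0,-0.02,0,0,0,0,0,-0.03,0,0,0,0,0,-0.04,0,0,0,0,0,-0.05,0,0,0,0,0,-0.06,0,0,0,0,0,-0.07,0,0,0,0,0,-0.08,0,0,0])

```text
t: 10.07
position: [0.523, 0.0498, 0.1014]
tcp_rot: [[0.063, 0.998, 0.002], [0.998, -0.063, 0.001], [0.001, 0.002, -1.0]]
contact_force: [-0.1, 0.8, -1.1]
opening: 0.0612
grasp_force: 72.5
```

>>> apply_moves(series=[0,0,-0.02,0,0,0,0,0,-0.05,0,0,0,0,0,-0.09,0,0,0,0,0,-0.13,0,0,0,0,0,-0.17,0,0,0,0,0,-0.2,0,0,0,0,0,-0.22,0,0,0,0,0,-0.22,0,0,0])

```text
t: 10.73
position: [0.5224, 0.0492, 0.1563]
tcp_rot: [[0.063, 0.998, 0.002], [0.998, -0.063, 0.0], [0.0, 0.002, -1.0]]
contact_force: [0.0, 1.0, -0.6]
opening: 0.061
grasp_force: 72.6
```

```bash
python3 - <<'E'
from h import *
s=state()
t=capture("top")[:,:,::-1];c=capture("scene")[:,:,::-1]
o=np.hstack([cv2.resize(c[150:290,270:410],(560,560),interpolation=cv2.INTER_CUBIC)])
cv2.imwrite("pics/s6.png",np.clip(o*1.4,0,255))
print(s["position"],s["contact_force"],s["joint_pos"][-1])
b=top([[188+14/3,215+46/3],[188+145/3,215+13/3],[188+182/3,215+188/3],[188+50/3,215+219/3]],.012).mean(0)
print(b); a=14
print(rel([*b[:2],s["position"][2]],down(14),s))
E
```

```text
[0.52243382 0.04919478 0.15626009] [ 0.0142303   0.95212626 -0.63865955] -21.081850537556463
[0.47572223 0.32193344 0.012     ]
[ 1.0769e+00 -2.5550e-01 -3.0000e-04  5.0000e-04  0.0000e+00 -9.7900e-02][ WARN:0@2.240] global loadsave.cpp:1063 imwrite_ Unsupported depth image for selected encoder is fallbacked to CV_8U.
```

View pics/s6.png

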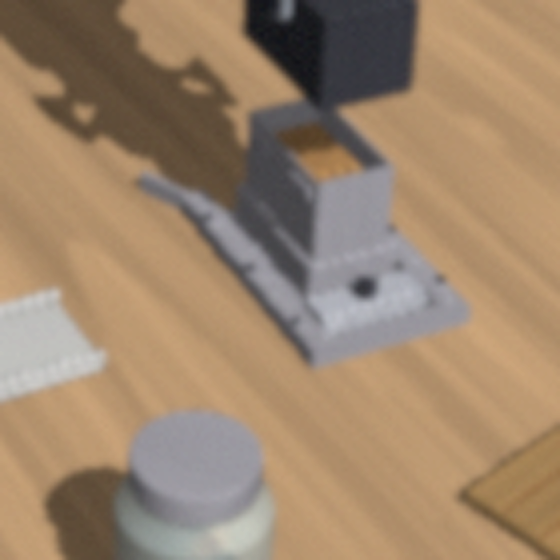

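The lid hangs clear above the base, which stands upright against the stop. Next I carry the lid over the board.

>>> apply_moves(series=[0.06,-0.015,0,0,0,0,0.18,-0.045,0,0,0,-0.015,0.3,-0.075,0,0,0,-0.03,0.42,-0.105,0,0,0,-0.045,0.54,-0.13,0,0,0,-0.06,0.65,-0.16,0,0,0,-0.075,0.73,-0.18,0,0,0,-0.09,0.78,-0.19,0,0,0,-0.097])

```text
t: 11.5
position: [0.4856, 0.2492, 0.1545]
tcp_rot: [[-0.244, 0.97, -0.001], [0.97, 0.244, 0.001], [0.001, -0.001, -1.0]]
contact_force: [-0.1, 0.3, -1.7]
opening: 0.0608
grasp_force: 72.7
```

```bash
python3 - <<'E'
from h import *
s=state();cv2.imwrite("pics/w7.png",capture("wrist")[:,:,::-1])
import pickle;pickle.dump(s,open("w7.pkl","wb"))
print(s["position"],rel([.4757,.3220,.08],down(14),s))
E
```

```text
[0.48556987 0.24922173 0.15448691] [ 0.2917  0.0331  0.2982 -0.0003 -0.0003  0.0007]
```

View pics/w7.png

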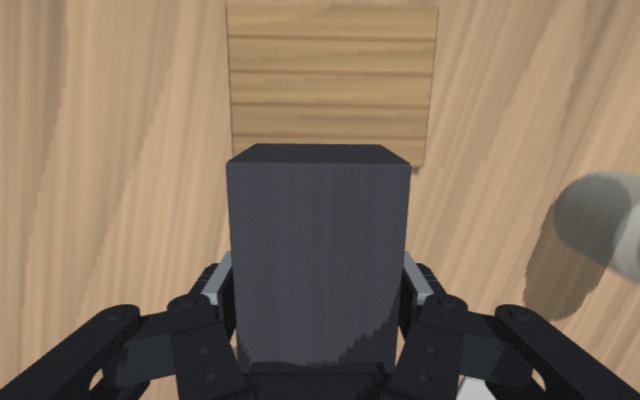

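```bash
python3 - <<'E'
from h import *
import pickle
s=pickle.load(open("w7.pkl","rb"))
P=unproj([[227,5],[437,8],[423,166],[233,164]],.012,calibration("wrist")["intrinsics"],wristE(s))
d=P[1]-P[0];c=P.mean(0);print(P.round(4)[:,:2].tolist(),c,np.degrees(np.arctan2(d[1],d[0])),rel([*c[:2],.05],down(14),s))
E
```

```text
[[0.3815, 0.3708], [0.5411, 0.4089], [0.5708, 0.2879], [0.4089, 0.2488]] [0.4755695  0.32909039 0.012     ] 13.43003545827187 [ 3.192e-01  3.960e-02  4.182e-01 -3.000e-04 -3.000e-04  7.000e-04]
```

>>> apply_moves(series=[0.06,0.01,0,0,0,0,0.14,0.02,0.02,0,0,0,0.22,0.03,0.07,0,0,0,0.28,0.036,0.14,0,0,0,0.305,0.037,0.22,0,0,0,0.307,0.037,0.3,0,0,0,0.307,0.037,0.37,0,0,0,0.307,0.037,0.42,0,0,0])

```text
t: 12.22
position: [0.4771, 0.3224, 0.0479]
tcp_rot: [[-0.238, 0.971, -0.002], [0.971, 0.238, -0.001], [-0.001, -0.002, -1.0]]
contact_force: [-0.8, -0.5, -1.7]
opening: 0.0608
grasp_force: 72.7
```

>>> apply_moves(series=[0,0,0.02,0,0,0,0,0,0.04,0,0,0,0,0,0.055,0,0,0,0,0,0.07,0,0,0,0,0,0.08,0,0,0,0,0,0.088,0,0,0,0,0,0.088,0,0,0,0,0,0.088,0,0,0])

```text
t: 12.88
position: [0.4775, 0.3236, 0.0282]
tcp_rot: [[-0.239, 0.971, 0.0], [0.971, 0.239, 0.0], [0.0, 0.0, -1.0]]
contact_force: [0.0, -0.3, -2.0]
opening: 0.0612
grasp_force: 72.7
```

>>> apply_moves(series=[0,0,0.003,0,0,0,0,0,0.006,0,0,0,0,0,0.009,0,0,0,0,0,0.012,0,0,0,0,0,0.014,0,0,0,0,0,0.016,0,0,0,0,0,0.016,0,0,0])

```text
t: 13.47
position: [0.4774, 0.3235, 0.024]
tcp_rot: [[-0.239, 0.971, -0.0], [0.971, 0.239, 0.0], [0.0, -0.0, -1.0]]
contact_force: [-0.5, -0.2, -1.1]
opening: 0.0609
grasp_force: 72.6
```

>>> apply_moves(series=[0,0,0.002,0,0,0,0,0,0.004,0,0,0,0,0,0.005,0,0,0,0,0,0.005,0,0,0])

```text
t: 13.8
position: [0.4775, 0.3235, 0.0238]
tcp_rot: [[-0.239, 0.971, 0.0], [0.971, 0.239, -0.0], [-0.001, 0.0, -1.0]]
contact_force: [-7.9, -7.0, 22.3]
opening: 0.0609
grasp_force: 75.5
```

>>> apply_moves(series=[0,0,-0.002,0,0,0,0,0,-0.003,0,0,0,0,0,-0.003,0,0,0])

```text
t: 14.05
position: [0.4774, 0.3235, 0.0239]
tcp_rot: [[-0.239, 0.971, 0.0], [0.971, 0.239, -0.0], [-0.0, 0.0, -1.0]]
contact_force: [-3.6, -3.1, 9.6]
opening: 0.0605
grasp_force: 74.0
```

>>> apply_moves(series=[0,0,-0.001,0,0,0,0,0,-0.001,0,0,0,0,0,-0.001,0,0,0,0,0,-0.001,0,0,0,0,0,-0.001,0,0,0,0,0,-0.001,0,0,0], fingers=85)

```text
t: 14.55
position: [0.4774, 0.3235, 0.0237]
tcp_rot: [[-0.239, 0.971, -0.0], [0.971, 0.239, 0.0], [0.0, -0.0, -1.0]]
contact_force: [0.8, -0.1, -0.7]
opening: 0.0848
grasp_force: 0.0
```

>>> apply_moves(series=[0,0,-0.03,0,0,0,0,0,-0.1,0,0,0,0,0,-0.2,0,0,0,0,0,-0.32,0,0,0,0,0,-0.44,0,0,0,0,0,-0.55,0,0,0,0,0,-0.6,0,0,0,0,0,-0.6,0,0,0])

```text
t: 15.22
position: [0.4785, 0.3244, 0.1772]
tcp_rot: [[-0.239, 0.971, 0.004], [0.971, 0.239, 0.002], [0.001, 0.004, -1.0]]
contact_force: [-0.3, -0.4, -0.1]
opening: 0.0848
grasp_force: 0.0
```

```bash
python3 - <<'E'
from h import *
s=state();print(s["t"],s["position"],s["contact_force"],s["opening"])
c=capture("scene")[:,:,::-1]
cv2.imwrite("pics/s8.png",cv2.resize(c[150:320,270:490],(770,595),interpolation=cv2.INTER_CUBIC))
E
```

```text
15.2167 [0.47850926 0.32436227 0.17716102] [-0.29902778 -0.39699553 -0.0686042 ] 0.08482077490078839
```

View pics/s8.png

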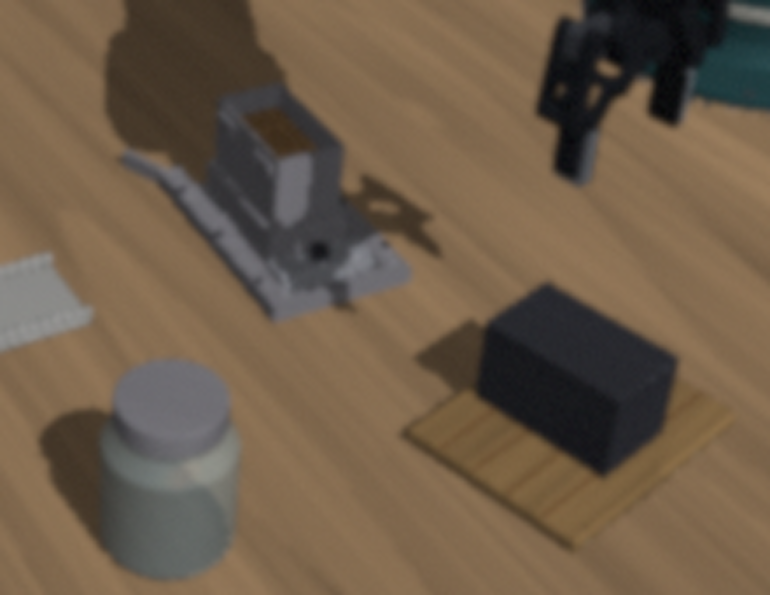

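The lid stands rim down near the middle of the board, the base is upright at the stop, and the gripper is clear.

```bash
python3 -c "
from bench import *
print(hand_in())"
```

```text
the job is handed in; nothing more can be done
None
```

I handed the job in after about 15 s of robot time: the caddy slid under both lips and was pressed to the stop at about 28 N. I drew the lid straight up and set it rim down near the board's middle, with the base upright at the stop and the jar, pot and spoon rest untouched.

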